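Bin the bar offcut and ease the sprung flap shut

TASK

Drop the short square steel bar offcut into the open scrap box, then shut the box's spring flap. Keep hold of the flap and ease it down gently all the way: its spring must not slam it.

Things in the scene. Friction and masses are not known exactly. Their poses are not given: they have to be found in the camera images.
- steel_rod: The offcut: a plain bare steel bar of square section, 9 x 60 x 9 mm, 0.04 kg, lying loose on the bench. Origin: centre of its underside; its long side is its y axis. Beside it in the same row, in any order, lie a hex bolt standing on its head and a T-handled chuck key; these are not scrap.
- scrap_box: Scrap box of grey sheet steel, screwed to the bench, open upward: 100 mm deep (its x), 160 mm wide (its y), 100 mm high, walls and floor 3 mm, inside 94 x 154 mm. Origin: centre of its underside; x points away from its front, roughly away from the robot; z up. The flap's hinge line runs along the box's y through x = +50 mm, z = +100 mm.
- box_flap (a joint): Angle of the box's steel flap in rad: 0 = shut, lying level on the rim; 1.57 = standing upright; 2.1 = leaning back on its stop, where it starts. Its weight (0.6 kg) holds it open above about 1.77; below that its spring and weight pull it shut ever harder, about 3.5 N down at the knob when nearly shut. Let go with the knob higher than about 10 mm above its shut height, it is likely to slam.
- flap_knob (a point): Centre of the black cross knob on the flap's free edge, 130 mm from the hinge line: a round bar 24 mm in diameter and 32 mm long along the box's y, with flat ends, on a stem 12 mm wide that comes from the flap. It can be pinched over its two flat ends from above and swivels between the fingers as the flap turns. Shut, it is at x = -80 mm, z = +100 mm of the box; at flap angle a at x = 50 - 130 cos(a), z = 100 + 130 sin(a) mm.

How it is judged:
On the way, in this order (a step that is already met when the one before it is completed fails the run):
1. the bar lies in the scrap box (x of steel_rod in the frame of scrap_box between -0.05 and 0.05 m and y of steel_rod in the frame of scrap_box between -0.08 and 0.08 m and z of steel_rod in the frame of scrap_box between -0.005 and 0.08 m), for 0.2 s.
2. the flap is shut (value of joint box_flap below 0.06 rad), for 0.2 s.
At the end, for the whole second after the job is handed in: The bar rests inside the scrap box (its origin between the walls and below 80 mm of the box's 100 mm height) and the flap is shut to within 0.06 rad (8 mm at the knob) (all of step 1 and value of joint box_flap below 0.06 rad and linear speed of steel_rod below 0.03 m/s); the robot touches nothing.
It fails at once if the flap slams: it swings shut faster than 4 rad/s (about 0.5 m/s at the knob) (velocity of joint box_flap below -4 rad/s).
It also fails if it takes over 54 s, if anything falls off the work surface, if the arm or the gripper's body presses on something with over 40 N, if the wrist force passes 120 N, or if a joint passes its speed limit or range.

ROBOT

A 7-joint arm with a two-finger parallel gripper is mounted at the origin on a cart in front of the work surface, level with it; the furniture and walls round the work are solid. World frame = base frame: x ahead of the robot, y to its left, z up, the work surface at z = 0. Lengths are in m, angles in rad, forces in N, time in s.
With the tool pointing down it reaches from about 0.425 to 0.925 m from the base axis. Payload 6.8 kg.
Tool frame: the origin (TCP) lies on the centre line of the jaws, within the pads' length; the fingertips stand 19 mm ahead of it and the grasp point (between the pads) is the TCP; z points along the fingers, y is the line along which they close (so a half turn about z gives the same grasp; the last joint's range is limited). The gripper opens to 85 mm and grips with 20 to 120 N. Pads are 22 mm wide; open, the fingers measure 114 mm over their backs; the gripper's body (76 mm by 85 mm) begins 54 mm behind the grasp point. The pads swing forward as they close: fully open they stand 13 mm farther back than shut.
Start: joints at [1.207, 0.477, 0.022, 1.555, -0.011, 1.109, -0.083], TCP at [0.171, -0.653, 0.25] pointing down, gripper open.
Joint ranges: [-2.96, 2.96], [-0.34, 2.1], [-1.41, 1.46], [0.24, 2.44], [-1.37, 4.51], [0.17, 1.92], [-2.96, 2.96]. Speed limits (rad/s): [2.39, 2.39, 3.14, 3.14, 3.14, 3.14, 3.14].

INTERFACE

Orientations are given as a rotation vector (axis times angle).
In Python, from bench import r gives the robot as it stands. The module is installed in compiled form; this text tells all that it offers.
- The arm moves only by the tool arm_command, never from a script. Its argument "rows" is a list of rows, each an object of numbers: "fingers": the opening, from -1 (shut) to 1 (fully open); "x", "y", "z": the shift along the tool's x, y, z in m; "ax", "ay", "az": the turn, a rotation vector about the tool's x, y, z in degrees. In form: [{"fingers": .., "x": .., "y": .., "z": .., "ax": .., "ay": .., "az": ..}, ...]. A call has 1 to 10 rows; each row shifts and turns the commanded pose from where the row before left it, along the tool's axes as they then stand; what a row does not reach is not made up. A row lasts 1/12 s, in which the tool goes at most 41.7 mm and 7.16 degrees, less where a joint would pass 70% of its speed; a pose out of reach is approached as far as the arm can. A call is refused whole if a number of a shift passes 0.0417 or a number of a turn 7.16, either way. A call with a gripper value outside its range is refused whole. The fingers move at their own pace and stop on an object; "grip_force" is the grip in N (left out, the last holds). Time passes only in rows, so rows that do not move let the fingers close. It gives the time, the measured TCP pose, the force, the opening and the grip force at its end, in the units of the state.
- r.get_obs(): the state, without advancing time (a new reading comes with each control period).
- r.grab_frame(name): name is "scene" or "top"; returns a dict with "frame" (420x560x3 uint8, red, green, blue), "depth" (420x560 float32, m along the optical axis (not along the pixel's ray), 0 where there is no reading), "K" (3x3 intrinsics, pixels), "world_from_camera" (4x4, takes a point from camera to world coordinates). Camera axes: x right, y down, z forward; pixel columns grow to the right and rows downward; lengths in m; the calibration is good to about 2 mm. A picture is of the moment at which its call begins.
- r.hand_in(): hands the job in; it is judged then, once.
The state is a dict: "clock": time; "joints": joint angles; "qvel": joint speeds; "tau": joint torques, N m; "tcp_pos": TCP position; "orientation": TCP orientation; "contact_force": force on the tool from outside, world axes, zero at the start; "moment": the same for the moment, N m; "grip_width": finger opening in m; "gripper_force": force on a finger pad.
Only numpy, scipy, OpenCV 4.12 (cv2) and the standard library are available. Lean on these libraries where they do the work, as an engineer would, in place of code of your own. Each camera call takes 0.05 s, during which the arm holds its last target. There are 200 camera calls.

## Working session

There is one attempt and no reset: what is moved stays moved. The work goes in short steps, Python scripts to look and compute and a tool call to move; the robot and the scene stay as the last step left them, time stands still between calls to the robot, and variables do not carry over. Pictures are saved under pics/ and viewed, at most 10 in all, crops included, and the job is handed in when it is done.

Besides the shell and the picture viewer there is one more tool, called by a JSON object that holds its "method" and its "body". arm_command: Moves the arm, as the interface text tells. Its arguments: {"type":"object","properties":{"rows":{"type":"array"},"grip_force":{"type":"number"}},"required":["rows"]}

```bash
mkdir -p pics && python3 - <<'E'
from bench import r
import cv2,numpy as np
o=r.get_obs()
for k,v in o.items(): print(k,np.round(v,3))
for n in("top","scene"):
    f=r.grab_frame(n); cv2.imwrite(f"pics/{n}0.png",f["frame"][:,:,::-1]); np.savez(f"{n}0.npz",**f); print(n,f["K"].round(1).tolist(),f["world_from_camera"].round(3).tolist())
E
```

```text
clock 0.0
joints [ 1.207  0.478  0.022  1.556 -0.011  1.109 -0.083]
qvel [-0.001  0.001 -0.002 -0.    -0.001 -0.    -0.   ]
tau [-1.0000e-03 -5.9646e+01  1.6080e+00 -2.8120e+01  1.2000e-02  1.0000e-02
  0.0000e+00]
tcp_pos [ 0.171 -0.653  0.249]
orientation [-3.114e+00 -4.010e-01  1.000e-03]
contact_force [ 0.087 -0.285  0.662]
moment [-0.025  0.033  0.001]
gripper_force 0.0
grip_width 0.085
top [[539.7, 0.0, 271.8], [0.0, 539.7, 207.6], [0.0, 0.0, 1.0]] [[0.079, -0.973, 0.217, 0.279], [-0.997, -0.077, 0.016, 0.07], [0.002, -0.217, -0.976, 1.075], [0.0, 0.0, 0.0, 1.0]]
scene [[424.6, 0.0, 284.0], [0.0, 424.6, 215.3], [0.0, 0.0, 1.0]] [[-0.921, -0.295, 0.253, 0.234], [-0.389, 0.692, -0.608, 0.62], [0.004, -0.658, -0.753, 0.785], [0.0, 0.0, 0.0, 1.0]]
```

View pics/top0.png

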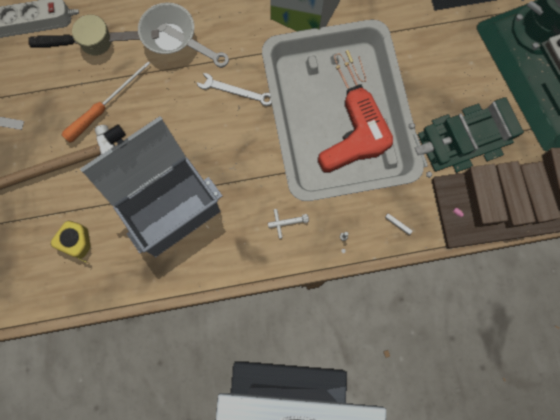

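View pics/scene0.png

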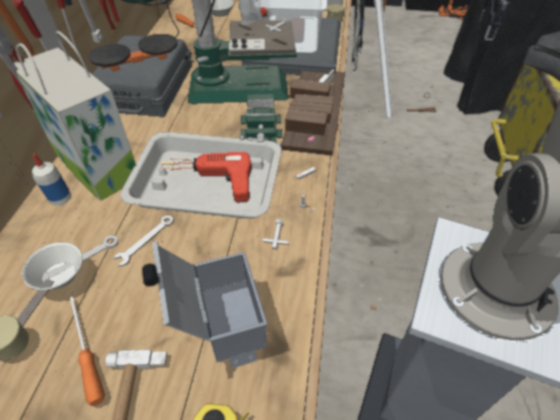

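The top view shows the rod at about (399,224), the bolt at (344,238) and the chuck key at (288,222). The box is around (165,195), with its flap leaning up-left and the black knob near (116,133). The scene view agrees: rod (306,172), knob (150,275), box (230,300).

```bash
cat > h.py <<'E'
import numpy as np,cv2
def ray(f,u,v,z):
    T=f["world_from_camera"];K=f["K"]
    d=T[:3,:3]@np.array([(u-K[0,2])/K[0,0],(v-K[1,2])/K[1,1],1]);o=T[:3,3]
    return o+d*(z-o[2])/d[2]
def cloud(f):
    K=f["K"];T=f["world_from_camera"];d=f["depth"];v,u=np.indices(d.shape)
    P=np.stack([(u-K[0,2])/K[0,0]*d,(v-K[1,2])/K[1,1]*d,d],-1)
    P=P@T[:3,:3].T+T[:3,3];P[d==0]=np.nan;return P
def rod(f,box):
    x0,y0,x1,y1=box
    im=f["frame"][y0:y1,x0:x1].astype(int);m=((im.max(2)-im.min(2)<40)&(im.max(2)>110)).astype(np.uint8)
    n,l,s,c=cv2.connectedComponentsWithStats(m);i=1+s[1:,4].argmax()
    v,u=np.nonzero(l==i);R=cv2.minAreaRect(np.stack([u+x0,v+y0],1).astype(np.float32))
    p=cv2.boxPoints(R);e=sorted([(np.linalg.norm(p[k]-p[(k+1)%4]),k) for k in range(4)])
    a,b=e[0][1],e[1][1];A=(p[a]+p[(a+1)%4])/2;B=(p[b]+p[(b+1)%4])/2
    A=ray(f,*A,.008);B=ray(f,*B,.008);return s[i,4],(A+B)/2,np.linalg.norm(A-B),np.degrees(np.arctan2(*(B-A)[1::-1]))
E
python3 - <<'E'
from h import *
f=dict(np.load("top0.npz"));g=dict(np.load("scene0.npz"))
print("rod top",rod(f,(375,205,425,245)));print("rod scene",rod(g,(290,158,322,182)))
P=cloud(f)
# rim points
m=(abs(P[...,2]-.1)<.006); m[:, :80]=0;m[:,235:]=0;m[:120]=0;m[260:]=0
Q=P[m];print(m.sum())
R=cv2.minAreaRect(Q[:,:2].astype(np.float32));print("rim rect",R,cv2.boxPoints(R).round(3).tolist())
for n,F in(("top",f),("scene",g)):
    P=cloud(F);im=F["frame"].astype(int)
    k=(im.max(2)<60)&(P[...,2]>.15)&(abs(P[...,1]-.3)<.25)&(P[...,0]>.4)&(P[...,0]<.9)
    c,l,s,ce=cv2.connectedComponentsWithStats(k.astype(np.uint8))
    for i in range(1,c):
        if s[i,4]>40: print(n,"knob",s[i],ce[i].round(1),np.nanmedian(P[l==i],0).round(3))
v=np.zeros((420,560,3),np.uint8);v[...]=f["frame"];v[m]=(255,0,0)
a=cv2.resize(v[110:265,70:240],None,fx=2.3,fy=2.3,interpolation=2);b=cv2.resize(g["frame"][230:380,120:290],None,fx=2.3,fy=2.3,interpolation=2)
a=a[:340];b=b[:340];cv2.imwrite("pics/crop.png",np.hstack([a,b])[:,:,::-1]);print(a.shape,b.shape)
E
```

```text
rod top (np.int32(200), array([ 0.5025591 , -0.16879995,  0.008     ]), np.float64(0.06350718964033862), np.float64(-119.25129308806768))
rod scene (np.int32(116), array([ 0.50132235, -0.16873439,  0.008     ]), np.float64(0.06445106168092334), np.float64(58.44230349764708))
1142
rim rect ((0.4909263551235199, 0.2864883840084076), (0.11296066641807556, 0.16608530282974243), 40.512664794921875) [[0.39399999380111694, 0.31299999356269836], [0.5019999742507935, 0.18700000643730164], [0.5879999995231628, 0.25999999046325684], [0.47999998927116394, 0.38600000739097595]]
top knob [105 125  20  19 246] [114.7 134.7] [0.573 0.356 0.221]
scene knob [143 265  16  20 246] [150.1 274.8] [0.57 0.36 0.22]
(340, 391, 3) (340, 391, 3)
```

View pics/crop.png

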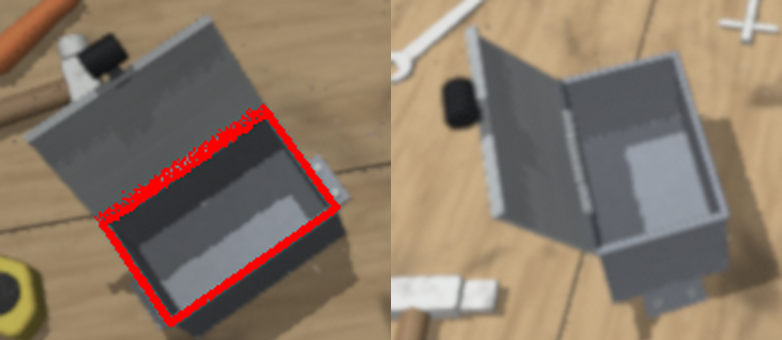

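{"method": "arm_command", "body": {"rows": [{"fingers": 0, "x": 0.0277, "y": -0.024, "z": 0.006}, {"fingers": 0, "x": 0.0277, "y": -0.024, "z": 0.006}, {"fingers": 0, "x": 0.0277, "y": -0.024, "z": 0.006}, {"fingers": 0, "x": 0.0277, "y": -0.024, "z": 0.006}, {"fingers": 0, "x": 0.0277, "y": -0.024, "z": 0.006}, {"fingers": 0, "x": 0.0277, "y": -0.024, "z": 0.006}, {"fingers": 0, "x": 0.0277, "y": -0.024, "z": 0.006}, {"fingers": 0, "x": 0.0277, "y": -0.024, "z": 0.006}, {"fingers": 0, "x": 0.0277, "y": -0.024, "z": 0.006}, {"fingers": 0, "x": 0.0277, "y": -0.024, "z": 0.006}]}}

```text
validation failed for argument at $.ro...
```

{"method": "arm_command", "body": {"rows": [{"fingers": 0, "x": 0.0277, "y": -0.024, "z": 0.006}, {"fingers": 0, "x": 0.0277, "y": -0.024, "z": 0.006}, {"fingers": 0, "x": 0.0277, "y": -0.024, "z": 0.006}, {"fingers": 0, "x": 0.0277, "y": -0.024, "z": 0.006}, {"fingers": 0, "x": 0.0277, "y": -0.024, "z": 0.006}, {"fingers": 0, "x": 0.0277, "y": -0.024, "z": 0.006}]}}

```text
validation failed for argument at $.ro...
```

{"method": "arm_command", "body": {"rows": [{"fingers": 0, "az": -6.5}, {"fingers": 0, "az": -6.5}, {"fingers": 0, "az": -6.5}, {"fingers": 0, "az": -6.5}, {"fingers": 0, "az": -6.5}, {"fingers": 0, "az": -6.5}, {"fingers": 0, "az": -6.5}, {"fingers": 0}, {"fingers": 0}]}}

```text
validation failed for argument at $.ro...
```

{"method": "arm_command", "body": {"rows": [{"fingers": 0.0, "x": 0.0277, "y": -0.024, "z": 0.006, "ax": 0, "ay": 0, "az": 0}]}}

```text
clock: 0.18
tcp_pos: [0.1855, -0.6276, 0.2446]
orientation: [3.113, 0.386, -0.006]
contact_force: [-0.2, -0.7, 0.7]
grip_width: 0.0754
gripper_force: 0.0
```

{"method": "arm_command", "body": {"rows": [{"fingers": 0, "x": 0.0277, "y": -0.024, "z": 0.006, "ax": 0, "ay": 0, "az": 0}, {"fingers": 0, "x": 0.0277, "y": -0.024, "z": 0.006, "ax": 0, "ay": 0, "az": 0}, {"fingers": 0, "x": 0.0277, "y": -0.024, "z": 0.006, "ax": 0, "ay": 0, "az": 0}, {"fingers": 0, "x": 0.0277, "y": -0.024, "z": 0.006, "ax": 0, "ay": 0, "az": 0}, {"fingers": 0, "x": 0.0277, "y": -0.024, "z": 0.006, "ax": 0, "ay": 0, "az": 0}, {"fingers": 0, "x": 0.0277, "y": -0.024, "z": 0.006, "ax": 0, "ay": 0, "az": 0}, {"fingers": 0, "x": 0.0277, "y": -0.024, "z": 0.006, "ax": 0, "ay": 0, "az": 0}, {"fingers": 0, "x": 0.0277, "y": -0.024, "z": 0.006, "ax": 0, "ay": 0, "az": 0}, {"fingers": 0, "x": 0.0277, "y": -0.024, "z": 0.006, "ax": 0, "ay": 0, "az": 0}, {"fingers": 0, "x": 0.0277, "y": -0.024, "z": 0.006, "ax": 0, "ay": 0, "az": 0}]}}

```text
clock: 1.02
tcp_pos: [0.3992, -0.3189, 0.1839]
orientation: [-3.116, -0.4, 0.0]
contact_force: [0.4, -0.4, 0.0]
grip_width: 0.043
gripper_force: 0.0
```

{"method": "arm_command", "body": {"rows": [{"fingers": 0, "x": 0.0277, "y": -0.024, "z": 0.006, "ax": 0, "ay": 0, "az": 0}, {"fingers": 0, "x": 0.0277, "y": -0.024, "z": 0.006, "ax": 0, "ay": 0, "az": 0}, {"fingers": 0, "x": 0.0277, "y": -0.024, "z": 0.006, "ax": 0, "ay": 0, "az": 0}, {"fingers": 0, "x": 0.0277, "y": -0.024, "z": 0.006, "ax": 0, "ay": 0, "az": 0}, {"fingers": 0, "x": 0.0277, "y": -0.024, "z": 0.006, "ax": 0, "ay": 0, "az": 0}]}}

```text
clock: 1.43
tcp_pos: [0.5029, -0.1678, 0.1538]
orientation: [-3.116, -0.4, 0.001]
contact_force: [-0.0, 0.1, -1.0]
grip_width: 0.0428
gripper_force: 0.0
```

{"method": "arm_command", "body": {"rows": [{"fingers": 0, "x": 0, "y": 0, "z": 0, "ax": 0, "ay": 0, "az": -6.5}, {"fingers": 0, "x": 0, "y": 0, "z": 0, "ax": 0, "ay": 0, "az": -6.5}, {"fingers": 0, "x": 0, "y": 0, "z": 0, "ax": 0, "ay": 0, "az": -6.5}, {"fingers": 0, "x": 0, "y": 0, "z": 0, "ax": 0, "ay": 0, "az": -6.5}, {"fingers": 0, "x": 0, "y": 0, "z": 0, "ax": 0, "ay": 0, "az": -6.5}, {"fingers": 0, "x": 0, "y": 0, "z": 0, "ax": 0, "ay": 0, "az": -6.5}, {"fingers": 0, "x": 0, "y": 0, "z": 0, "ax": 0, "ay": 0, "az": -6.5}, {"fingers": 0, "x": 0, "y": 0, "z": 0, "ax": 0, "ay": 0, "az": 0}, {"fingers": 0, "x": 0, "y": 0, "z": 0, "ax": 0, "ay": 0, "az": 0}]}}

```text
clock: 2.18
tcp_pos: [0.5022, -0.1695, 0.1541]
orientation: [-2.721, -1.569, 0.0]
contact_force: [-0.5, -0.4, 0.4]
grip_width: 0.0426
gripper_force: 0.0
```

```bash
cat >> h.py <<'E'
from scipy.spatial.transform import Rotation as Ro
def delta(o,target,yaw=None):
    R=Ro.from_rotvec(o["orientation"]).as_matrix();p=np.array(o["tcp_pos"])
    print("t",o["clock"],"pos",p.round(4),"yaw",np.degrees(np.arctan2(R[1,0],R[0,0])).round(2),"zaxis",R[:,2].round(3),"F",np.round(o["contact_force"],1),"grip",o["grip_width"],o["gripper_force"])
    print("tool delta",(R.T@(np.array(target)-p)).round(4))
E
python3 - <<'E'
from h import *
from bench import r
f=r.grab_frame("scene");print(rod(f,(290,158,322,182)))
delta(r.get_obs(),(.502,-.1688,.022))
cv2.imwrite("pics/s1.png",cv2.resize(f["frame"][60:260,180:460],None,fx=2.5,fy=2.5)[:,:,::-1])
E
```

```text
(np.int32(115), array([ 0.50132235, -0.16873439,  0.008     ]), np.float64(0.06445106168092334), np.float64(58.44230349764708))
t 2.2333 pos [ 0.5022 -0.1695  0.1541] yaw 59.94 zaxis [-0.  0. -1.] F [-0.1  0.5  0.2] grip 0.04256333586738075 0.0
tool delta [ 0.0005 -0.0005  0.1321]
```

View pics/s1.png

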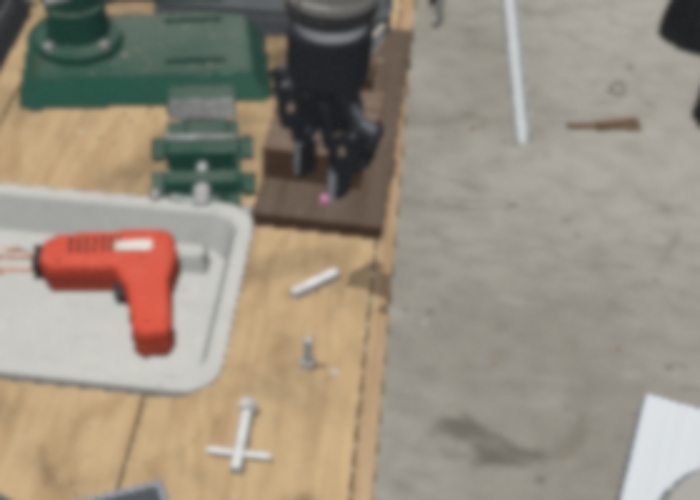

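The fingers (330,170 in the crop) hang above the rod (315,282), and the measured offsets are under 1 mm. I'll descend and grip.

{"method": "arm_command", "body": {"rows": [{"fingers": 0, "x": 0, "y": 0, "z": 0.03, "ax": 0, "ay": 0, "az": 0}, {"fingers": 0, "x": 0, "y": 0, "z": 0.03, "ax": 0, "ay": 0, "az": 0}, {"fingers": 0, "x": 0, "y": 0, "z": 0.03, "ax": 0, "ay": 0, "az": 0}, {"fingers": 0, "x": 0, "y": 0, "z": 0.02, "ax": 0, "ay": 0, "az": 0}, {"fingers": 0, "x": 0, "y": 0, "z": 0.012, "ax": 0, "ay": 0, "az": 0}, {"fingers": 0, "x": 0, "y": 0, "z": 0.006, "ax": 0, "ay": 0, "az": 0}, {"fingers": 0, "x": 0, "y": 0, "z": 0.004, "ax": 0, "ay": 0, "az": 0}, {"fingers": 0, "x": 0, "y": 0, "z": 0, "ax": 0, "ay": 0, "az": 0}]}}

```text
clock: 2.9
tcp_pos: [0.5028, -0.1694, 0.0224]
orientation: [2.719, 1.573, 0.0]
contact_force: [-0.3, -0.5, 0.8]
grip_width: 0.0427
gripper_force: 0.0
```

{"method": "arm_command", "body": {"rows": [{"fingers": -1, "x": 0, "y": 0, "z": 0, "ax": 0, "ay": 0, "az": 0}, {"fingers": -1, "x": 0, "y": 0, "z": 0, "ax": 0, "ay": 0, "az": 0}, {"fingers": -1, "x": 0, "y": 0, "z": 0, "ax": 0, "ay": 0, "az": 0}, {"fingers": -1, "x": 0, "y": 0, "z": 0, "ax": 0, "ay": 0, "az": 0}, {"fingers": -1, "x": 0, "y": 0, "z": 0, "ax": 0, "ay": 0, "az": 0}, {"fingers": -1, "x": 0, "y": 0, "z": 0, "ax": 0, "ay": 0, "az": 0}, {"fingers": -1, "x": 0, "y": 0, "z": 0, "ax": 0, "ay": 0, "az": 0}, {"fingers": -1, "x": 0, "y": 0, "z": 0, "ax": 0, "ay": 0, "az": 0}], "grip_force": 50}}

```text
clock: 3.57
tcp_pos: [0.5032, -0.1697, 0.0235]
orientation: [2.718, 1.573, 0.002]
contact_force: [-0.4, 0.6, 6.0]
grip_width: 0.0064
gripper_force: 49.7
```

{"method": "arm_command", "body": {"rows": [{"fingers": -1, "x": 0, "y": 0, "z": -0.02, "ax": 0, "ay": 0, "az": 0}, {"fingers": -1, "x": 0, "y": 0, "z": -0.04, "ax": 0, "ay": 0, "az": 0}, {"fingers": -1, "x": 0, "y": 0, "z": -0.04, "ax": 0, "ay": 0, "az": 0}, {"fingers": -1, "x": 0, "y": 0, "z": -0.04, "ax": 0, "ay": 0, "az": 0}, {"fingers": -1, "x": 0, "y": 0, "z": -0.04, "ax": 0, "ay": 0, "az": 0}, {"fingers": -1, "x": 0, "y": 0, "z": -0.02, "ax": 0, "ay": 0, "az": 0}, {"fingers": -1, "x": 0, "y": 0, "z": 0, "ax": 0, "ay": 0, "az": 0}]}}

```text
clock: 4.15
tcp_pos: [0.5053, -0.1701, 0.2282]
orientation: [2.712, 1.57, 0.011]
contact_force: [1.1, 0.5, 0.2]
grip_width: 0.0067
gripper_force: 49.0
```

```bash
python3 - <<'E'
from h import *
from bench import r
f=r.grab_frame("scene");g=r.grab_frame("top")
delta(r.get_obs(),(.487,.283,.22))
a=cv2.resize(f["frame"][60:230,240:400],None,fx=2.4,fy=2.4);b=cv2.resize(g["frame"][130:300,320:480],None,fx=2.4,fy=2.4)
cv2.imwrite("pics/s2.png",np.hstack([a,b])[:,:,::-1])
E
```

```text
t 4.25 pos [ 0.5026 -0.1696  0.2232] yaw 60.14 zaxis [ 0.002 -0.001 -1.   ] F [-0.1 -0.7 -1.1] grip 0.0065211170599841295 48.98121535778046
tool delta [ 0.3848 -0.2389  0.0027]
```

View pics/s2.png

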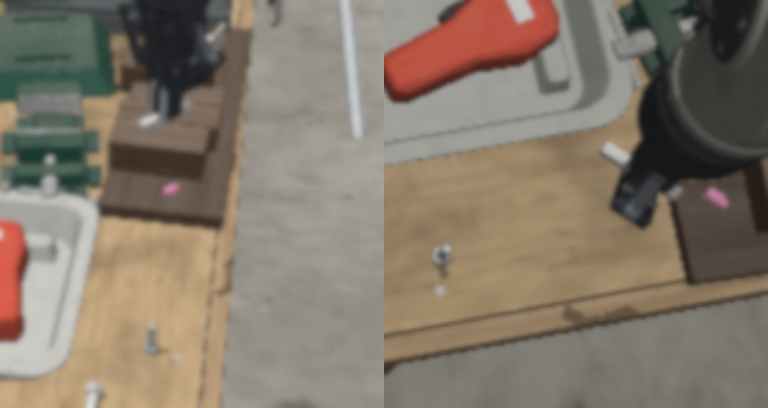

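The rod is held crosswise between the pads, at (150,121) in the left crop and (615,152)–(675,190) in the right. Next I'll carry it over the box and turn it along the box's x.

{"method": "arm_command", "body": {"rows": [{"fingers": -1, "x": 0.032, "y": -0.02, "z": 0, "ax": 0, "ay": 0, "az": 0}, {"fingers": -1, "x": 0.032, "y": -0.02, "z": 0, "ax": 0, "ay": 0, "az": 0}, {"fingers": -1, "x": 0.032, "y": -0.02, "z": 0, "ax": 0, "ay": 0, "az": 0}, {"fingers": -1, "x": 0.032, "y": -0.02, "z": 0, "ax": 0, "ay": 0, "az": 0}, {"fingers": -1, "x": 0.032, "y": -0.02, "z": 0, "ax": 0, "ay": 0, "az": 0}, {"fingers": -1, "x": 0.032, "y": -0.02, "z": 0, "ax": 0, "ay": 0, "az": 0}, {"fingers": -1, "x": 0.032, "y": -0.02, "z": 0, "ax": 0, "ay": 0, "az": 0}, {"fingers": -1, "x": 0.032, "y": -0.02, "z": 0, "ax": 0, "ay": 0, "az": 0}, {"fingers": -1, "x": 0.032, "y": -0.02, "z": 0, "ax": 0, "ay": 0, "az": 0}, {"fingers": -1, "x": 0.032, "y": -0.02, "z": 0, "ax": 0, "ay": 0, "az": 0}]}}

```text
clock: 5.08
tcp_pos: [0.4868, 0.2088, 0.2204]
orientation: [-2.718, -1.574, 0.005]
contact_force: [0.7, 0.6, -0.3]
grip_width: 0.0071
gripper_force: 49.0
```

{"method": "arm_command", "body": {"rows": [{"fingers": -1, "x": 0.032, "y": -0.02, "z": 0, "ax": 0, "ay": 0, "az": 0}, {"fingers": -1, "x": 0.03, "y": -0.018, "z": 0, "ax": 0, "ay": 0, "az": 0}, {"fingers": -1, "x": 0, "y": 0, "z": 0, "ax": 0, "ay": 0, "az": 6.6}, {"fingers": -1, "x": 0, "y": 0, "z": 0, "ax": 0, "ay": 0, "az": 6.6}, {"fingers": -1, "x": 0, "y": 0, "z": 0, "ax": 0, "ay": 0, "az": 6.6}, {"fingers": -1, "x": 0, "y": 0, "z": 0, "ax": 0, "ay": 0, "az": 0}, {"fingers": -1, "x": 0, "y": 0, "z": 0, "ax": 0, "ay": 0, "az": 0}]}}

```text
clock: 5.67
tcp_pos: [0.4853, 0.2798, 0.2207]
orientation: [2.946, 1.089, -0.004]
contact_force: [-0.1, -0.5, -0.2]
grip_width: 0.0066
gripper_force: 49.0
```

```bash
python3 - <<'E'
from h import *
from bench import r
f=r.grab_frame("scene")
delta(r.get_obs(),(.487,.283,.085))
cv2.imwrite("pics/s3.png",cv2.resize(f["frame"][180:400,90:350],None,fx=2.5,fy=2.5)[:,:,::-1])
E
```

```text
t 5.7167 pos [0.4855 0.2799 0.2211] yaw 40.57 zaxis [-0.002 -0.001 -1.   ] F [ 0.1 -1.  -0.3] grip 0.0068607595998434615 49.00150001049042
tool delta [ 0.0034 -0.0013  0.1361]
```

View pics/s3.png

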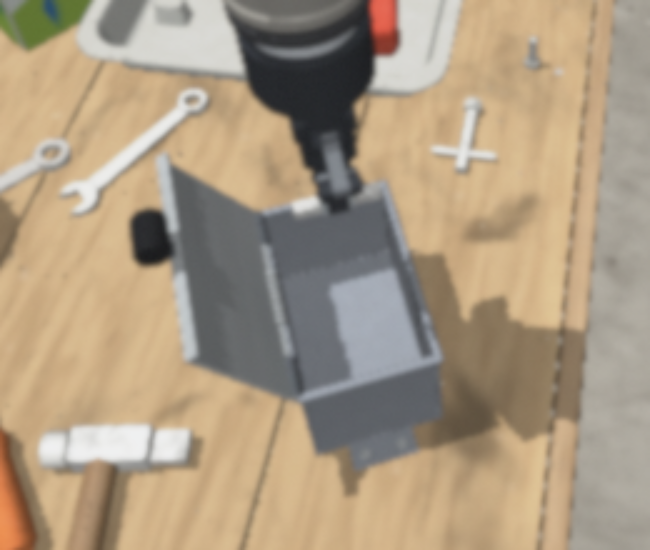

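The gripper with the rod (320,205) hangs over the open box, and everything is clear. I'll lower and release.

{"method": "arm_command", "body": {"rows": [{"fingers": -1, "x": 0.003, "y": 0, "z": 0.025, "ax": 0, "ay": 0, "az": 0}, {"fingers": -1, "x": 0, "y": 0, "z": 0.03, "ax": 0, "ay": 0, "az": 0}, {"fingers": -1, "x": 0, "y": 0, "z": 0.03, "ax": 0, "ay": 0, "az": 0}, {"fingers": -1, "x": 0, "y": 0, "z": 0.025, "ax": 0, "ay": 0, "az": 0}, {"fingers": -1, "x": 0, "y": 0, "z": 0.02, "ax": 0, "ay": 0, "az": 0}, {"fingers": -1, "x": 0, "y": 0, "z": 0.015, "ax": 0, "ay": 0, "az": 0}, {"fingers": -1, "x": 0, "y": 0, "z": 0, "ax": 0, "ay": 0, "az": 0}]}}

```text
clock: 6.3
tcp_pos: [0.4863, 0.2805, 0.0738]
orientation: [2.947, 1.087, -0.01]
contact_force: [-0.4, -0.1, -0.7]
grip_width: 0.0069
gripper_force: 49.0
```

{"method": "arm_command", "body": {"rows": [{"fingers": -0.3, "x": 0, "y": 0, "z": 0, "ax": 0, "ay": 0, "az": 0}, {"fingers": -0.3, "x": 0, "y": 0, "z": 0, "ax": 0, "ay": 0, "az": 0}, {"fingers": -0.3, "x": 0, "y": 0, "z": 0, "ax": 0, "ay": 0, "az": 0}, {"fingers": -0.3, "x": 0, "y": 0, "z": 0, "ax": 0, "ay": 0, "az": 0}, {"fingers": -0.3, "x": 0, "y": 0, "z": 0, "ax": 0, "ay": 0, "az": 0}, {"fingers": -0.3, "x": 0, "y": 0, "z": 0, "ax": 0, "ay": 0, "az": 0}]}}

```text
clock: 6.8
tcp_pos: [0.4887, 0.2824, 0.078]
orientation: [-2.949, -1.084, -0.002]
contact_force: [-0.2, 0.3, -0.5]
grip_width: 0.0299
gripper_force: 0.0
```

{"method": "arm_command", "body": {"rows": [{"fingers": -0.3, "x": 0, "y": 0, "z": -0.03, "ax": 0, "ay": 0, "az": 0}, {"fingers": -0.3, "x": 0, "y": 0, "z": -0.04, "ax": 0, "ay": 0, "az": 0}, {"fingers": 0.4, "x": 0, "y": 0, "z": -0.04, "ax": 0, "ay": 0, "az": 0}, {"fingers": 0.4, "x": 0, "y": 0, "z": -0.04, "ax": 0, "ay": 0, "az": 0}, {"fingers": 0.4, "x": 0, "y": 0, "z": -0.04, "ax": 0, "ay": 0, "az": 0}, {"fingers": 0.4, "x": 0, "y": 0, "z": -0.04, "ax": 0, "ay": 0, "az": 0}, {"fingers": 0.4, "x": 0, "y": 0, "z": 0, "ax": 0, "ay": 0, "az": 0}, {"fingers": 0.4, "x": 0, "y": 0, "z": 0, "ax": 0, "ay": 0, "az": 0}]}}

```text
clock: 7.47
tcp_pos: [0.4894, 0.2832, 0.3104]
orientation: [-2.948, -1.083, -0.01]
contact_force: [-0.3, -0.1, -0.6]
grip_width: 0.0599
gripper_force: 0.0
```

```bash
python3 - <<'E'
from h import *
from bench import r
f=r.grab_frame("scene")
P=cloud(f);im=f["frame"].astype(int)
k=(im.max(2)<60)&(P[...,2]>.15)&(abs(P[...,1]-.36)<.05)&(abs(P[...,0]-.575)<.05)&(P[...,2]<.25)
print("knob",k.sum(),np.nanmedian(P[k],0))
delta(r.get_obs(),(.575,.358,.22))
cv2.imwrite("pics/s4.png",cv2.resize(f["frame"][180:400,90:350],None,fx=2.5,fy=2.5)[:,:,::-1])
E
```

```text
knob 238 [0.57003605 0.36068052 0.22014858]
t 7.5167 pos [0.4885 0.2823 0.308 ] yaw 40.35 zaxis [ 0.002  0.    -1.   ] F [-0.6  0.  -0.9] grip 0.059702172533795055 0.0
tool delta [ 0.1148 -0.0017  0.0882]
```

View pics/s4.png

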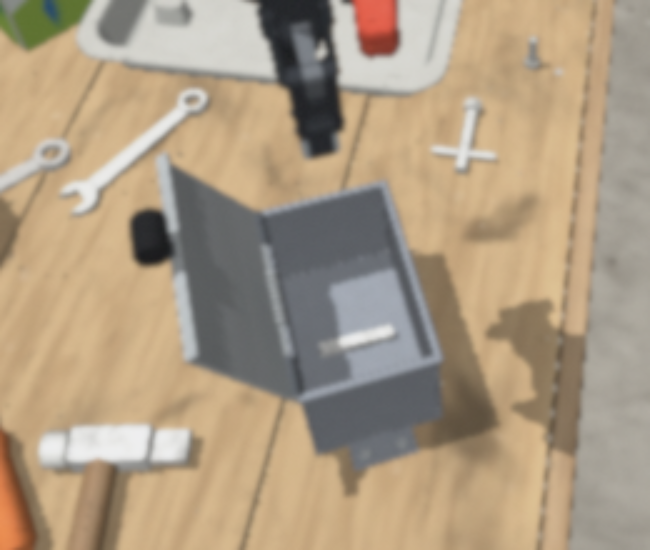

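The rod lies in the box at (358,340), and the flap still leans back with its knob at (150,237). Next I'll measure the knob and flap edge in the box frame.

```bash
python3 - <<'E'
from h import *
f=dict(np.load("top0.npz"));g=dict(np.load("scene0.npz"))
a=np.radians(40.3);X=np.array([np.cos(a),np.sin(a)]);Y=np.array([-X[1],X[0]]);c=np.array([.487,.283])
for n,F in(("top",f),("scene",g)):
    P=cloud(F);im=F["frame"].astype(int)
    B=np.stack([(P[...,:2]-c)@X,(P[...,:2]-c)@Y,P[...,2]],-1)*1000
    reg=(B[...,0]>30)&(B[...,0]<150)&(abs(B[...,1])<95)&(B[...,2]>90)&(B[...,2]<250)
    d=reg&(im.max(2)<55);pl=(B-[50,0,100])@[np.sin(2.1),0,np.cos(2.1)]
    al=(B-[50,0,100])@[-np.cos(2.1),0,np.sin(2.1)]
    d&=al>112
    print(n,"knob pct",np.nanpercentile(B[d],[3,50,97],axis=0).round(0).tolist(),"along",np.percentile(al[d],[3,50,97]).round(),d.sum())
    fl=reg&~d&(im.max(2)>=55)&(abs(pl)<12)
    print(" flap along",np.percentile(al[fl],[1,50,97,99]).round(),"pl",np.percentile(pl[fl],[5,50,95]).round(1),"y",np.percentile(B[fl][:,1],[1,99]).round())
    w=(abs(B[...,2]-100)<6)&(abs(B[...,1])<95)&(B[...,0]>-70)&(B[...,0]<-35)
    print(" front wall x",np.percentile(B[w][:,0],[3,50,97]).round(1),"y",np.percentile(B[w][:,1],[1,99]).round(1),"skew",np.polyfit(B[w][:,1],B[w][:,0],1))
E
```

```text
top knob pct [[106.0, -13.0, 199.0], [112.0, 0.0, 221.0], [123.0, 13.0, 226.0]] along [116. 137. 143.] 231
 flap along [ -6.  57. 110. 129.] pl [-1.5  2.9  5.6] y [-80.  81.]
 front wall x [-51.1 -47.7 -37.8] y [-82.   81.9] skew [-1.37950838e-03 -4.72663043e+01]
scene knob pct [[105.0, -12.0, 210.0], [113.0, 6.0, 220.0], [122.0, 15.0, 223.0]] along [124. 135. 141.] 231
 flap along [ -7.  57. 109. 139.] pl [-2.9  2.   3.7] y [-81.  80.]
 front wall x [-52.3 -48.7 -37.5] y [-82.7  80.8] skew [ 7.97695117e-04 -4.81306030e+01]
```

{"method": "arm_command", "body": {"rows": [{"fingers": 0.4, "x": 0.03, "y": 0, "z": 0, "ax": 0, "ay": 0, "az": 0}, {"fingers": 0.4, "x": 0.03, "y": 0, "z": 0, "ax": 0, "ay": 0, "az": 0}, {"fingers": 0.4, "x": 0.03, "y": 0, "z": 0, "ax": 0, "ay": 0, "az": 0}, {"fingers": 0.4, "x": 0.025, "y": -0.001, "z": 0, "ax": 0, "ay": 0, "az": 0}, {"fingers": 0.4, "x": 0, "y": 0, "z": 0, "ax": 0, "ay": 0, "az": 0}, {"fingers": 0.4, "x": 0, "y": 0, "z": 0, "ax": 0, "ay": 0, "az": 0}]}}

```text
clock: 8.02
tcp_pos: [0.5748, 0.3578, 0.3043]
orientation: [2.948, 1.085, -0.007]
contact_force: [-0.7, -0.3, -0.5]
grip_width: 0.0598
gripper_force: 0.0
```

{"method": "arm_command", "body": {"rows": [{"fingers": 0.4, "x": 0, "y": 0, "z": 0.02, "ax": 0, "ay": 0, "az": 0}, {"fingers": 0.4, "x": 0, "y": 0, "z": 0.02, "ax": 0, "ay": 0, "az": 0}, {"fingers": 0.4, "x": 0, "y": 0, "z": 0.02, "ax": 0, "ay": 0, "az": 0}, {"fingers": 0.4, "x": 0, "y": 0, "z": 0.015, "ax": 0, "ay": 0, "az": 0}, {"fingers": 0.4, "x": 0, "y": 0, "z": 0.01, "ax": 0, "ay": 0, "az": 0}, {"fingers": 0.4, "x": 0, "y": 0, "z": 0, "ax": 0, "ay": 0, "az": 0}, {"fingers": 0.4, "x": 0, "y": 0, "z": 0, "ax": 0, "ay": 0, "az": 0}]}}

```text
clock: 8.6
tcp_pos: [0.5749, 0.3569, 0.222]
orientation: [2.948, 1.083, -0.002]
contact_force: [0.8, -0.4, 0.5]
grip_width: 0.0597
gripper_force: 0.0
```

{"method": "arm_command", "body": {"rows": [{"fingers": -0.6, "x": 0, "y": 0, "z": 0, "ax": 0, "ay": 0, "az": 0}, {"fingers": -0.6, "x": 0, "y": 0, "z": 0, "ax": 0, "ay": 0, "az": 0}, {"fingers": -0.6, "x": 0, "y": 0, "z": 0, "ax": 0, "ay": 0, "az": 0}, {"fingers": -0.6, "x": 0, "y": 0, "z": 0, "ax": 0, "ay": 0, "az": 0}, {"fingers": -0.6, "x": 0, "y": 0, "z": 0, "ax": 0, "ay": 0, "az": 0}, {"fingers": -0.6, "x": 0, "y": 0, "z": 0, "ax": 0, "ay": 0, "az": 0}], "grip_force": 40}}

```text
clock: 9.1
tcp_pos: [0.5764, 0.3578, 0.2237]
orientation: [-2.949, -1.083, -0.005]
contact_force: [1.9, -0.9, 6.2]
grip_width: 0.031
gripper_force: 44.2
```

```bash
python3 - <<'E'
from h import *
from bench import r
f=r.grab_frame("scene")
delta(r.get_obs(),(.5752,.3578,.22))
cv2.imwrite("pics/s5.png",cv2.resize(f["frame"][180:400,90:350],None,fx=2.5,fy=2.5)[:,:,::-1])
E
```

```text
t 9.15 pos [0.5764 0.3579 0.2237] yaw 40.34 zaxis [ 0.003  0.001 -1.   ] F [ 2.5 -1.7  6.1] grip 0.03131766653970571 44.178314208984375
tool delta [-0.001  -0.0007  0.0037]
```

View pics/s5.png

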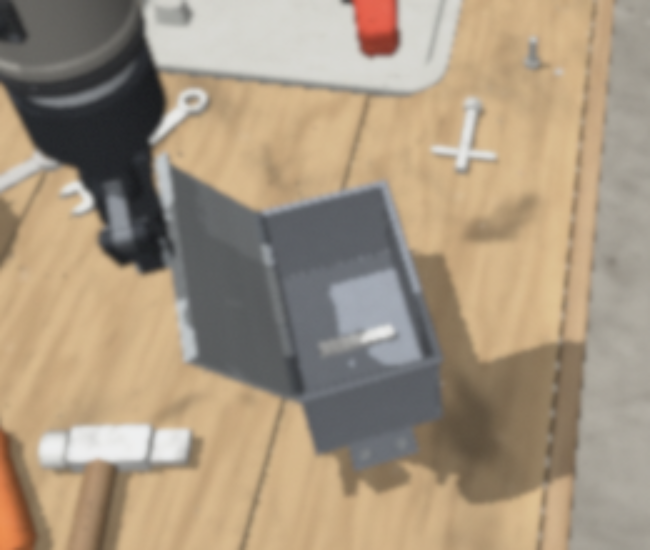

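The fingers hold the knob (140,240), at 31 mm width and 44 N. The next script works out the arc steps.

```bash
python3 -c "
import numpy as np
a=2.1-.06*np.arange(36);a[-1]=0
x=-130*np.cos(a);z=-130*np.sin(a)
for i in range(35): print(i,a[i+1].round(2),(np.diff(x)[i]/1000).round(4),(np.diff(z)[i]/1000).round(4))"
```

```text
0 2.04 -0.0068 -0.0037
1 1.98 -0.0071 -0.0033
2 1.92 -0.0072 -0.0029
3 1.86 -0.0074 -0.0024
4 1.8 -0.0075 -0.002
5 1.74 -0.0076 -0.0015
6 1.68 -0.0077 -0.0011
7 1.62 -0.0078 -0.0006
8 1.56 -0.0078 -0.0001
9 1.5 -0.0078 0.0003
10 1.44 -0.0078 0.0008
11 1.38 -0.0077 0.0012
12 1.32 -0.0076 0.0017
13 1.26 -0.0075 0.0022
14 1.2 -0.0074 0.0026
15 1.14 -0.0072 0.003
16 1.08 -0.007 0.0035
17 1.02 -0.0068 0.0039
18 0.96 -0.0065 0.0043
19 0.9 -0.0063 0.0047
20 0.84 -0.006 0.005
21 0.78 -0.0056 0.0054
22 0.72 -0.0053 0.0057
23 0.66 -0.005 0.006
24 0.6 -0.0046 0.0063
25 0.54 -0.0042 0.0066
26 0.48 -0.0038 0.0068
27 0.42 -0.0034 0.007
28 0.36 -0.003 0.0072
29 0.3 -0.0025 0.0074
30 0.24 -0.0021 0.0075
31 0.18 -0.0016 0.0076
32 0.12 -0.0012 0.0077
33 0.06 -0.0007 0.0078
34 0.0 -0.0002 0.0078
```

{"method": "arm_command", "body": {"rows": [{"fingers": -0.6, "x": -0.0068, "y": 0, "z": -0.0037, "ax": 0, "ay": 0, "az": 0}, {"fingers": -0.6, "x": -0.0071, "y": 0, "z": -0.0033, "ax": 0, "ay": 0, "az": 0}, {"fingers": -0.6, "x": -0.0072, "y": 0, "z": -0.0029, "ax": 0, "ay": 0, "az": 0}, {"fingers": -0.6, "x": -0.0074, "y": 0, "z": -0.0024, "ax": 0, "ay": 0, "az": 0}, {"fingers": -0.6, "x": -0.0075, "y": 0, "z": -0.002, "ax": 0, "ay": 0, "az": 0}, {"fingers": -0.6, "x": 0, "y": 0, "z": 0, "ax": 0, "ay": 0, "az": 0}], "grip_force": 60}}

```text
clock: 9.65
tcp_pos: [0.5479, 0.3335, 0.2371]
orientation: [2.949, 1.083, 0.002]
contact_force: [3.6, 1.6, -2.3]
grip_width: 0.0306
gripper_force: 60.4
```

```bash
cat >> h.py <<'E'
def flap(r):
    o=r.get_obs();f=r.grab_frame("scene");P=cloud(f);im=f["frame"].astype(int)
    a=np.radians(40.3);X=np.array([np.cos(a),np.sin(a)]);Y=np.array([-X[1],X[0]]);c=np.array([.487,.283])
    B=np.stack([(P[...,:2]-c)@X,(P[...,:2]-c)@Y,P[...,2]],-1)*1000
    ra=np.hypot(B[...,0]-50,B[...,2]-100);m=(ra>60)&(ra<108)&(abs(B[...,1])<78)&(abs(B[...,1])>45)&(B[...,2]>103)
    an=np.arctan2(B[...,2][m]-100,50-B[...,0][m])
    h,e=np.histogram(an,40,(0,2.3));print("flap angle peaks",[(round(e[i],2),h[i]) for i in h.argsort()[-3:]],"med",np.median(an))
    p=np.array(o["tcp_pos"]);b=np.array([(p[:2]-c)@X*1000,(p[:2]-c)@Y*1000,p[2]*1000]);print("tcp box",b.round(1),"implied angle",np.arctan2(b[2]-110,50-b[0]),"radius",np.hypot(b[2]-110,50-b[0]),"t",o["clock"],"F",np.round(o["contact_force"],1),"grip",o["grip_width"],o["gripper_force"])
    return f
E
python3 -c "
from h import *
from bench import r
flap(r)"
```

```text
flap angle peaks [(np.float64(2.13), np.int64(0)), (np.float64(1.78), np.int64(70)), (np.float64(1.84), np.int64(189))] med 1.850799809221753
tcp box [ 79.1  -0.9 237.1] implied angle 1.7960929877974288 radius 130.34943161019572 t 9.65 F [ 3.6  1.6 -2.3] grip 0.030611053110085135 60.36044418811798
```

The flap follows and forces are low. Continuing.

{"method": "arm_command", "body": {"rows": [{"fingers": -0.6, "x": -0.0076, "y": 0, "z": -0.0015, "ax": 0, "ay": 0, "az": 0}, {"fingers": -0.6, "x": -0.0077, "y": 0, "z": -0.0011, "ax": 0, "ay": 0, "az": 0}, {"fingers": -0.6, "x": -0.0078, "y": 0, "z": -0.0006, "ax": 0, "ay": 0, "az": 0}, {"fingers": -0.6, "x": -0.0078, "y": 0, "z": -0.0001, "ax": 0, "ay": 0, "az": 0}, {"fingers": -0.6, "x": -0.0078, "y": 0, "z": 0.0003, "ax": 0, "ay": 0, "az": 0}, {"fingers": -0.6, "x": -0.0078, "y": 0, "z": 0.0008, "ax": 0, "ay": 0, "az": 0}, {"fingers": -0.6, "x": -0.0077, "y": 0, "z": 0.0012, "ax": 0, "ay": 0, "az": 0}, {"fingers": -0.6, "x": -0.0076, "y": 0, "z": 0.0017, "ax": 0, "ay": 0, "az": 0}]}}

```text
clock: 10.37
tcp_pos: [0.5018, 0.294, 0.2366]
orientation: [2.949, 1.082, 0.004]
contact_force: [4.4, -1.1, 3.9]
grip_width: 0.0305
gripper_force: 59.5
```

```bash
python3 -c "
from h import *
from bench import r
flap(r)"
```

```text
flap angle peaks [(np.float64(1.5), np.int64(26)), (np.float64(1.38), np.int64(73)), (np.float64(1.44), np.int64(142))] med 1.4610903838298284
tcp box [ 18.3  -1.2 236.6] implied angle 1.325843327500252 radius 130.54501969516977 t 10.3667 F [ 4.4 -1.1  3.9] grip 0.030532955008219533 59.5201849937439
```

```bash
cat >> h.py <<'E'
def fit(r):
    a=np.radians(40.3);X=np.array([np.cos(a),np.sin(a)]);Y=np.array([-X[1],X[0]]);c=np.array([.487,.283])
    for n in("scene","top"):
        f=r.grab_frame(n);P=cloud(f);B=np.stack([(P[...,:2]-c)@X,(P[...,:2]-c)@Y,P[...,2]],-1)*1000
        ra=np.hypot(B[...,0]-50,B[...,2]-100);m=(ra>30)&(ra<108)&(abs(B[...,1])<75)&(abs(B[...,1])>30)&(B[...,2]>108)
        if m.sum()<30: print(n,m.sum());continue
        vx,vz,x0,z0=cv2.fitLine(B[m][:,[0,2]].astype(np.float32),cv2.DIST_HUBER,0,.01,.01).ravel()
        s=np.sign(vz) if abs(vz)>.3 else -np.sign(vx)
        d=(50-x0)*vz-(100-z0)*vx
        print(n,m.sum(),"flap dir angle",np.arctan2(s*vz,-s*vx).round(3),"line offset from hinge",d.round(1))
    o=r.get_obs();p=np.array(o["tcp_pos"]);b=[(p[:2]-c)@X*1000,(p[:2]-c)@Y*1000,p[2]*1000];print("tcp box",np.round(b,1),"ang",np.arctan2(b[2]-110,50-b[0]),"t",o["clock"],"F",np.round(o["contact_force"],1),"grip",o["grip_width"],o["gripper_force"])
E
python3 -c "
from h import *
from bench import r
fit(r)"
```

```text
scene 456 flap dir angle 1.356 line offset from hinge 8.0
top 4
tcp box [ 17.8  -1.2 236.5] ang 1.3215227284563893 t 10.5167 F [ 3.3 -2.8  5. ] grip 0.03051966436733101 59.89106297492981
```

Angle by line fit is 1.36 against 1.32 implied by the TCP, so the grip holds. Continuing.

{"method": "arm_command", "body": {"rows": [{"fingers": -0.6, "x": -0.0075, "y": 0, "z": 0.0022, "ax": 0, "ay": 0, "az": 0}, {"fingers": -0.6, "x": -0.0074, "y": 0, "z": 0.0026, "ax": 0, "ay": 0, "az": 0}, {"fingers": -0.6, "x": -0.0072, "y": 0, "z": 0.003, "ax": 0, "ay": 0, "az": 0}, {"fingers": -0.6, "x": -0.007, "y": 0, "z": 0.0035, "ax": 0, "ay": 0, "az": 0}, {"fingers": -0.6, "x": -0.0068, "y": 0, "z": 0.0039, "ax": 0, "ay": 0, "az": 0}, {"fingers": -0.6, "x": -0.0065, "y": 0, "z": 0.0043, "ax": 0, "ay": 0, "az": 0}, {"fingers": -0.6, "x": -0.0063, "y": 0, "z": 0.0047, "ax": 0, "ay": 0, "az": 0}, {"fingers": -0.6, "x": 0, "y": 0, "z": 0, "ax": 0, "ay": 0, "az": 0}]}}

```text
clock: 11.18
tcp_pos: [0.4624, 0.2602, 0.2114]
orientation: [2.946, 1.081, -0.007]
contact_force: [-2.8, -8.2, 11.8]
grip_width: 0.0304
gripper_force: 61.8
```

```bash
python3 -c "
from h import *
from bench import r
fit(r)"
```

```text
scene 1273 flap dir angle 0.995 line offset from hinge 5.7
top 0
tcp box [-32.7  -1.4 211.9] ang 0.8886077567208485 t 11.2833 F [-2.3 -9.5 13.2] grip 0.030223513270582283 61.781777143478394
```

```bash
python3 - <<'E'
from h import *
from bench import r
f=r.grab_frame("scene")
cv2.imwrite("pics/s6.png",cv2.resize(f["frame"][200:370,130:300],None,fx=3.5,fy=3.5,interpolation=2)[:,:,::-1])
P=cloud(f);a=np.radians(40.3);X=np.array([np.cos(a),np.sin(a)]);Y=np.array([-X[1],X[0]]);c=np.array([.487,.283])
B=np.stack([(P[...,:2]-c)@X,(P[...,:2]-c)@Y,P[...,2]],-1)*1000
for y in(30,45,60,70):
    m=(abs(B[...,1]-y)<3)&(B[...,2]>90)&(B[...,0]>-90)&(B[...,0]<70)
    q=B[m];q=q[q[:,0].argsort()][::max(1,len(q)//14)];print(y,[(int(p[0]),int(p[2])) for p in q])
E
```

```text
30 [(-89, 583), (-59, 583), (-54, 388), (-52, 364), (-50, 359), (-48, 435), (-43, 370), (-29, 567), (-19, 328), (-15, 455), (-13, 342), (-10, 456), (-8, 471), (-3, 550), (49, 107)]
45 [(-72, 531), (-61, 515), (-56, 546), (-51, 537), (-47, 531), (-44, 539), (-40, 523), (-36, 566), (-33, 484), (-28, 549), (-21, 544), (-13, 549), (-4, 524), (2, 500), (51, 106)]
60 [(-52, 97), (-44, 288), (-39, 284), (-35, 292), (-31, 291), (-27, 287), (-23, 292), (-19, 287), (-1, 190), (6, 177), (15, 164), (23, 150), (34, 134), (43, 114), (55, 103)]
70 [(-52, 97), (-10, 188), (-5, 192), (0, 188), (4, 180), (8, 176), (13, 170), (18, 156), (23, 151), (30, 139), (35, 131), (40, 122), (45, 114), (51, 108), (55, 102)]
```

View pics/s6.png

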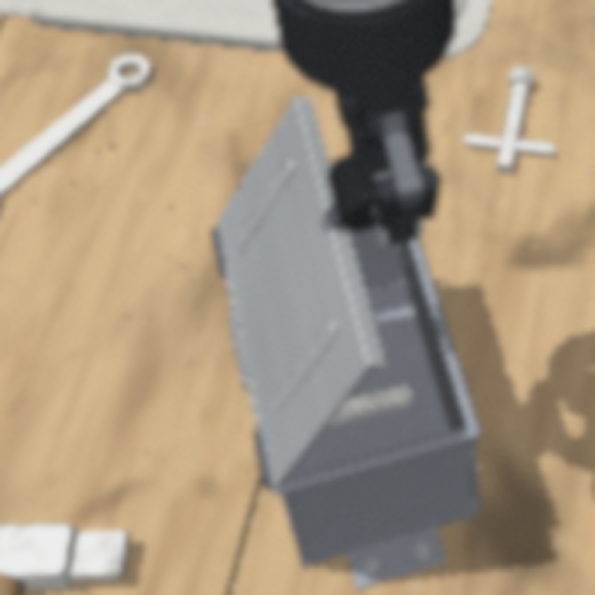

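The flap is about 2/3 over (its edge at (340,230)), with the gripper on the knob side at (390,200). The knob lags the pads by about 9 mm because friction in the pinch resists swivelling. I'll lower the grip so it swivels more easily, relieve the radial force, and continue in small steps.

{"method": "arm_command", "body": {"rows": [{"fingers": -0.6, "x": -0.001, "y": 0, "z": -0.0015, "ax": 0, "ay": 0, "az": 0}, {"fingers": -0.6, "x": 0, "y": 0, "z": 0, "ax": 0, "ay": 0, "az": 0}, {"fingers": -0.6, "x": 0, "y": 0, "z": 0, "ax": 0, "ay": 0, "az": 0}], "grip_force": 30}}

```text
clock: 11.58
tcp_pos: [0.4633, 0.2611, 0.2124]
orientation: [2.948, 1.082, -0.002]
contact_force: [4.7, -3.2, -2.8]
grip_width: 0.0299
gripper_force: 60.1
```

{"method": "arm_command", "body": {"rows": [{"fingers": -0.6, "x": -0.006, "y": 0, "z": 0.005, "ax": 0, "ay": 0, "az": 0}, {"fingers": -0.6, "x": -0.0056, "y": 0, "z": 0.0054, "ax": 0, "ay": 0, "az": 0}, {"fingers": -0.6, "x": 0, "y": 0, "z": 0, "ax": 0, "ay": 0, "az": 0}]}}

```text
clock: 11.83
tcp_pos: [0.4533, 0.2525, 0.2016]
orientation: [2.947, 1.081, -0.005]
contact_force: [3.1, -6.1, 3.0]
grip_width: 0.0305
gripper_force: 61.9
```

```bash
python3 -c "
from h import *
from bench import r
fit(r)"
```

```text
scene 1422 flap dir angle 0.889 line offset from hinge 5.2
top 0
tcp box [-44.6  -1.5 202.2] ang 0.772579394794731 t 11.9333 F [ 2.2 -5.6  3.1] grip 0.030347654512807323 61.96616470813751
```

Tracking is steady: the flap moved 0.11 rad and the TCP 0.12 rad. Continuing.

{"method": "arm_command", "body": {"rows": [{"fingers": -0.6, "x": -0.0053, "y": 0, "z": 0.0057, "ax": 0, "ay": 0, "az": 0}, {"fingers": -0.6, "x": -0.005, "y": 0, "z": 0.006, "ax": 0, "ay": 0, "az": 0}, {"fingers": -0.6, "x": -0.0046, "y": 0, "z": 0.0063, "ax": 0, "ay": 0, "az": 0}, {"fingers": -0.6, "x": -0.0042, "y": 0, "z": 0.0066, "ax": 0, "ay": 0, "az": 0}, {"fingers": -0.6, "x": 0, "y": 0, "z": 0, "ax": 0, "ay": 0, "az": 0}]}}

```text
clock: 12.35
tcp_pos: [0.4381, 0.2394, 0.1766]
orientation: [2.947, 1.08, -0.009]
contact_force: [0.4, -7.4, 5.7]
grip_width: 0.0304
gripper_force: 74.0
```

```bash
python3 -c "
from h import *
from bench import r
fit(r)"
```

```text
scene 1671 flap dir angle 0.663 line offset from hinge 4.8
top 37 flap dir angle 0.702 line offset from hinge 5.3
tcp box [-65.   -1.6 177.3] ang 0.5294573886609646 t 12.45 F [ 0.6 -8.9  5. ] grip 0.030446720111587746 73.97130846977234
```

{"method": "arm_command", "body": {"rows": [{"fingers": -0.6, "x": -0.0038, "y": 0, "z": 0.0068, "ax": 0, "ay": 0, "az": 0}, {"fingers": -0.6, "x": -0.0034, "y": 0, "z": 0.007, "ax": 0, "ay": 0, "az": 0}, {"fingers": -0.6, "x": -0.003, "y": 0, "z": 0.0072, "ax": 0, "ay": 0, "az": 0}, {"fingers": -0.6, "x": -0.0025, "y": 0, "z": 0.0074, "ax": 0, "ay": 0, "az": 0}, {"fingers": -0.6, "x": 0, "y": 0, "z": 0, "ax": 0, "ay": 0, "az": 0}]}}

```text
clock: 12.87
tcp_pos: [0.4284, 0.231, 0.148]
orientation: [2.947, 1.078, -0.01]
contact_force: [-0.7, -7.6, 4.6]
grip_width: 0.0305
gripper_force: 96.7
```

```bash
python3 -c "
from h import *
from bench import r
fit(r)"
```

```text
scene 1803 flap dir angle 0.44 line offset from hinge 4.3
top 83 flap dir angle 0.453 line offset from hinge 6.3
tcp box [-78.   -1.7 148.7] ang 0.2932676474694123 t 12.9667 F [-1.4 -9.   5. ] grip 0.030580434045851902 96.64936065673828
```

{"method": "arm_command", "body": {"rows": [{"fingers": -0.6, "x": -0.0021, "y": 0, "z": 0.0073, "ax": 0, "ay": 0, "az": 0}, {"fingers": -0.6, "x": -0.0018, "y": 0, "z": 0.0074, "ax": 0, "ay": 0, "az": 0}, {"fingers": -0.6, "x": -0.0015, "y": 0, "z": 0.0075, "ax": 0, "ay": 0, "az": 0}, {"fingers": -0.6, "x": 0, "y": 0, "z": 0, "ax": 0, "ay": 0, "az": 0}]}}

```text
clock: 13.3
tcp_pos: [0.4255, 0.2286, 0.1262]
orientation: [2.949, 1.079, -0.005]
contact_force: [4.9, -6.2, 1.6]
grip_width: 0.0304
gripper_force: 113.3
```

```bash
python3 -c "
from h import *
from bench import r
fit(r)"
```

```text
scene 1834 flap dir angle 0.277 line offset from hinge 4.4
top 103 flap dir angle 0.274 line offset from hinge 6.5
tcp box [-81.9  -1.7 126.8] ang 0.12651943434687984 t 13.4 F [ 4.6 -5.4 -0.4] grip 0.030777845733622317 113.24479222297668
```

{"method": "arm_command", "body": {"rows": [{"fingers": -0.6, "x": -0.0013, "y": 0, "z": 0.0075, "ax": 0, "ay": 0, "az": 0}, {"fingers": -0.6, "x": -0.001, "y": 0, "z": 0.0075, "ax": 0, "ay": 0, "az": 0}, {"fingers": -0.6, "x": -0.0007, "y": 0, "z": 0.0075, "ax": 0, "ay": 0, "az": 0}, {"fingers": -0.6, "x": 0, "y": 0, "z": 0, "ax": 0, "ay": 0, "az": 0}]}}

```text
clock: 13.73
tcp_pos: [0.4249, 0.2281, 0.1044]
orientation: [-2.951, -1.077, -0.001]
contact_force: [6.8, -3.7, 1.8]
grip_width: 0.0307
gripper_force: 124.1
```

```bash
cat >> h.py <<'E'
def low(r):
    a=np.radians(40.3);X=np.array([np.cos(a),np.sin(a)]);Y=np.array([-X[1],X[0]]);c=np.array([.487,.283])
    for n in("scene","top"):
        P=cloud(r.grab_frame(n));B=np.stack([(P[...,:2]-c)@X,(P[...,:2]-c)@Y,P[...,2]],-1)*1000
        m=(B[...,0]>-45)&(B[...,0]<40)&(abs(B[...,1])<75)&(B[...,2]>90)&(B[...,2]<160)
        if m.sum()<60: print(n,m.sum());continue
        s,i=np.polyfit(50-B[m][:,0],B[m][:,2],1);print(n,m.sum(),"flap angle",np.arctan(s).round(3),"z at hinge",i.round(1))
    o=r.get_obs();p=np.array(o["tcp_pos"]);b=[(p[:2]-c)@X*1000,(p[:2]-c)@Y*1000,p[2]*1000];print("tcp box",np.round(b,1),"t",o["clock"],"F",np.round(o["contact_force"],1),"grip",o["grip_width"],o["gripper_force"])
E
python3 -c "
from h import *
from bench import r
low(r)"
```

```text
scene 3330 flap angle 0.125 z at hinge 103.7
top 172 flap angle 0.113 z at hinge 105.9
tcp box [-82.8  -1.8 105. ] t 13.8333 F [ 6.8 -3.9  0.9] grip 0.030360948261023802 124.00862216949463
```

{"method": "arm_command", "body": {"rows": [{"fingers": -0.6, "x": 0, "y": 0, "z": 0.004, "ax": 0, "ay": 0, "az": 0}, {"fingers": -0.6, "x": 0, "y": 0, "z": 0.004, "ax": 0, "ay": 0, "az": 0}, {"fingers": -0.6, "x": 0, "y": 0, "z": 0.003, "ax": 0, "ay": 0, "az": 0}, {"fingers": -0.6, "x": 0, "y": 0, "z": 0.002, "ax": 0, "ay": 0, "az": 0}, {"fingers": -0.6, "x": 0, "y": 0, "z": 0, "ax": 0, "ay": 0, "az": 0}]}}

```text
clock: 14.25
tcp_pos: [0.4259, 0.2289, 0.0924]
orientation: [-2.95, -1.078, -0.005]
contact_force: [8.7, -2.8, 1.1]
grip_width: 0.0307
gripper_force: 129.8
```

```bash
python3 -c "
from h import *
from bench import r
low(r)"
```

```text
scene 3287 flap angle 0.037 z at hinge 103.7
top 184 flap angle 0.042 z at hinge 104.9
tcp box [-81.5  -1.8  92.6] t 14.35 F [ 8.3 -2.5  1.6] grip 0.030555608266695494 129.8167061805725
```

{"method": "arm_command", "body": {"rows": [{"fingers": -0.6, "x": 0, "y": 0, "z": 0.002, "ax": 0, "ay": 0, "az": 0}, {"fingers": -0.6, "x": 0, "y": 0, "z": 0.002, "ax": 0, "ay": 0, "az": 0}, {"fingers": -0.6, "x": 0, "y": 0, "z": 0, "ax": 0, "ay": 0, "az": 0}]}}

```text
clock: 14.6
tcp_pos: [0.4259, 0.2289, 0.0888]
orientation: [-2.95, -1.078, -0.005]
contact_force: [5.5, -4.5, 6.6]
grip_width: 0.0306
gripper_force: 130.6
```

```bash
python3 -c "
from h import *
from bench import r
low(r)"
```

```text
scene 3279 flap angle 0.009 z at hinge 103.7
top 188 flap angle 0.016 z at hinge 104.8
tcp box [-81.6  -1.7  89. ] t 14.7 F [ 6.3 -3.7  6.3] grip 0.03062319347720538 130.54723262786865
```

Force is starting to build and the angle is about 0.01, so the flap is shut. Now I'll release gently, then retreat.

{"method": "arm_command", "body": {"rows": [{"fingers": -0.2, "x": 0, "y": 0, "z": 0, "ax": 0, "ay": 0, "az": 0}, {"fingers": 0.1, "x": 0, "y": 0, "z": 0, "ax": 0, "ay": 0, "az": 0}, {"fingers": 0.4, "x": 0, "y": 0, "z": 0, "ax": 0, "ay": 0, "az": 0}, {"fingers": 0.4, "x": 0, "y": 0, "z": 0, "ax": 0, "ay": 0, "az": 0}, {"fingers": 0.4, "x": 0, "y": 0, "z": 0, "ax": 0, "ay": 0, "az": 0}]}}

```text
clock: 15.12
tcp_pos: [0.4225, 0.2286, 0.0877]
orientation: [-2.948, -1.085, 0.003]
contact_force: [-0.3, 0.4, -0.5]
grip_width: 0.0597
gripper_force: 0.0
```

```bash
python3 -c "
from h import *
from bench import r
low(r)"
```

```text
scene 3278 flap angle -0.011 z at hinge 103.7
top 227 flap angle -0.01 z at hinge 104.9
tcp box [-84.1  -0.1  87.8] t 15.2167 F [-0.2 -0.5  0.5] grip 0.05992239051205825 0.0
```

Fully shut, released with no contact force. Retreating upward.

{"method": "arm_command", "body": {"rows": [{"fingers": 0.4, "x": 0, "y": 0, "z": -0.015, "ax": 0, "ay": 0, "az": 0}, {"fingers": 0.4, "x": 0, "y": 0, "z": -0.02, "ax": 0, "ay": 0, "az": 0}, {"fingers": 0.4, "x": 0, "y": 0, "z": -0.03, "ax": 0, "ay": 0, "az": 0}, {"fingers": 0.4, "x": 0, "y": 0, "z": -0.03, "ax": 0, "ay": 0, "az": 0}, {"fingers": 0.4, "x": 0, "y": 0, "z": -0.03, "ax": 0, "ay": 0, "az": 0}, {"fingers": 0.4, "x": 0, "y": 0, "z": -0.02, "ax": 0, "ay": 0, "az": 0}, {"fingers": 0.4, "x": 0, "y": 0, "z": 0, "ax": 0, "ay": 0, "az": 0}, {"fingers": 0.4, "x": 0, "y": 0, "z": 0, "ax": 0, "ay": 0, "az": 0}]}}

```text
clock: 15.88
tcp_pos: [0.4238, 0.2287, 0.234]
orientation: [2.949, 1.083, 0.003]
contact_force: [-0.7, -0.1, -0.5]
grip_width: 0.0602
gripper_force: 0.0
```

```bash
python3 -c "
from h import *
from bench import r
low(r)
print(r.hand_in())"
```

```text
scene 3279 flap angle -0.012 z at hinge 103.7
top 105 flap angle -0.001 z at hinge 104.5
tcp box [-84.5  -0.5 232.1] t 15.9833 F [-0.8 -0.1  0.3] grip 0.05975695082808641 0.0
the job is handed in; nothing more can be done
None
```

The bar is in the scrap box and the flap was held and eased shut (measured within about 0.01 rad of level); the gripper is clear and the job was handed in at about 16 s, with no verdict returned.

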